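Slide the drip tray home under the slide warmer

ROBOT

A 6-joint arm with a two-finger parallel gripper is mounted at the origin on a cart in front of the work surface, level with it; the furniture and walls round the work are solid. World frame = base frame: x ahead of the robot, y to its left, z up, the work surface at z = 0. Lengths are in m, angles in rad, forces in N, time in s.
With the tool pointing down it reaches from about 0.25 to 0.725 m from the base axis. Payload 4 kg.
Tool frame: the origin (TCP) lies on the centre line of the jaws, within the pads' length; the fingertips stand 17 mm ahead of it and the grasp point (between the pads) lies 2 mm behind it; z points along the fingers, y is the line along which they close (so a half turn about z gives the same grasp; the last joint's range is limited). The gripper opens to 85 mm and grips with 20 to 120 N. Pads are 22 mm wide; open, the fingers measure 114 mm over their backs; the gripper's body (76 mm by 85 mm) begins 54 mm behind the grasp point. The pads swing forward as they close: fully open they stand 13 mm farther back than shut.
Start: joints at [-1.138, 0.241, 0.005, 1.335, 0, 1.571], TCP at [0.21, -0.454, 0.215] pointing down, gripper open.
Joint ranges: [-2.72, 2.72], [-1.05, 1.87], [-1.09, 1.28], [-1.99, 2.15], [-1.42, 1.44], [-3.14, 3.14]. Speed limits (rad/s): [2.79, 2.79, 3.14, 3.14, 3.14, 3.14].

INTERFACE

Orientations are given as a unit quaternion [x, y, z, w].
In Python, from workcell import get_obs, imaging, order gives the robot as it stands.
- The arm moves only by the tool apply_moves, never from a script. Its argument "targets" is a list that holds one entry, the list of rows, each a list of 5 numbers: the shift along the world's x, y, z in units of 40 mm (1.0 is 40 mm), then the turn about the world's z in degrees, then the gripper command: -1 is shut, 1 is fully open, values between are in proportion. In form: [[[dx, dy, dz, turn, fingers], ...]]. A call has 1 to 8 rows; each row shifts and turns the commanded pose from where the row before left it; what a row does not reach is not made up. A row lasts 1/12 s, in which the tool goes at most 41.7 mm and 7.16 degrees, less where a joint would pass 70% of its speed; a pose out of reach is approached as far as the arm can. A call is refused whole if a number of a shift passes 1 or a number of a turn 7.16, either way. A call with a gripper value outside its range is refused whole. The fingers move at their own pace and stop on an object; the grip force is fixed at half the most. Time passes only in rows, so rows that do not move let the fingers close. It gives the time, the measured TCP pose, the force, the opening and the grip force at its end, in the units of the state.
- get_obs(): the state, without advancing time (a new reading comes with each control period).
- imaging.camera(name): name is "scene" or "top" or "wrist"; returns (picture, depth): 420x560x3 uint8, blue, green, red; 420x560 float32, m along the optical axis (not along the pixel's ray), 0 where there is no reading.
- imaging.get_calibration(name): a dict with "camera_matrix" (3x3 intrinsics, pixels), "eye" and "rotation" of the camera in the world; the wrist camera has in their place "hand_eye" (4x4, takes a point from camera to tool coordinates, whose origin is the TCP and whose axes are the flange's). Camera axes: x right, y down, z forward; pixel columns grow to the right and rows downward; lengths in m; the calibration is good to about 2 mm. A picture is of the moment at which its call begins: read the wrist's pose just before it. get_calibration takes no time and is no camera call.
- order.job_done(): hands the job in; it is judged then, once.
The state is a dict: "clock": time; "joint_pos": joint angles; "joint_vel": joint speeds; "tau": joint torques, N m; "eef_pos": TCP position; "tool_rot": TCP orientation; "ft_force": force on the tool from outside, world axes, zero at the start; "ft_torque": the same for the moment, N m; "grip_width": finger opening in m; "grasp_force": force on a finger pad.
Only numpy, scipy, OpenCV 4.12 (cv2) and the standard library are available. Lean on these libraries where they do the work, as an engineer would, in place of code of your own. Each camera call takes 0.05 s, during which the arm holds its last target. There are 200 camera calls.

TASK

Take the metal drip tray by its upright grip and slide it nose first into the low bay under the slide warmer, until its front plate is gently brought flush against the warmer's front, then let go. The guides inside cannot be seen and may sit off the middle of the opening: find the fence on the left by feel, let it line the tray up, and never force the tray against the warmer. Leave the other things where they stand.

Things in the scene. Friction and masses are not known exactly. Their poses are not given: they have to be found in the camera images.
- tray: Loose aluminium drip tray, about 0.2 kg, on the worktop. Origin: centre of the underside of its open body, 70 mm along x, 100 mm along y, 18 mm high. +x points to its nose (enters first), z up. Across the other end is a front plate 180 mm wide, 42 mm high; its inner face, which must finally lie on the warmer's front, is at x = -35 mm, its outer face at x = -39 mm.
- tray_grip (a point): Middle of the tray's grip, 28 mm above the tray's underside at x = -60 mm of the tray, same axes. The grip is an upright black fin in front of the front plate: 14 mm thick along y (pinch it across this), from x = -39 to -75 mm of the tray, from 6 to 50 mm above the worktop.
- warmer: Low grey slide warmer, dark top plate, two petri dishes on it, fixed to the worktop: 110 mm along x, 200 along y, 50 high (65 with the dishes). Origin: centre of its footprint. +x points away from the open front, +y to the left seen from the front. Front face: x = -55 mm. With the tray home the tray's x axis is parallel to the warmer's and its origin is at x = -20 mm.
- bay_mouth (a point): Middle of the bay's opening in the warmer's front face, at worktop height, axes as the warmer's. The opening is 150 mm wide and 26 mm high; the bay is 102 mm deep and the worktop is its floor. Hidden inside are two guides, 103 mm apart (3 mm more than the tray's body); the pair is set, unmeasured, up to 14 mm left or right of the middle, and stays put.
- bay_depth (a point): Point on the worktop 50 mm behind the middle of the opening, where the right guide (-y) starts. The left guide (+y) is the fence; it starts 28 mm behind the front face. Both are straight, 20 mm high, end at 85 mm and have blunt front ends (edges rounded by 2 mm). The tray must not press any part of the warmer with more than 25 N; meeting a stop at 20 mm/s can pass this, 5 mm/s does not.
- beaker: Loose glass beaker, 71 mm across, 93 mm high, to be left alone. Origin: centre of its underside.
- timer: Loose black bench timer lying flat, 50x76x24 mm, to be left alone. Origin: centre of its underside.

How it is judged:
On the way:
1. the tray's nose is at least 20 mm inside the bay (x of tray in the frame of warmer between -0.07 and -0.03 m and y of tray in the frame of warmer between -0.025 and 0.025 m and z of tray in the frame of warmer below 0.012 m), for 0.1 s.
At the end, for the whole second after the job is handed in: The tray rests flat on the worktop in the bay, released and at rest, its front plate within 2.5 mm of the warmer's front face, its axis within 0.04 rad of the warmer's, between the guides (within 18 mm of the middle of the opening) (x of tray in the frame of warmer above -0.0225 m and y of tray in the frame of warmer between -0.018 and 0.018 m and angle between the x axis of tray and the x axis of warmer, either way round below 0.04 rad and z of tray in the frame of warmer below 0.003 m and angle between tray's own z axis and vertical below 0.04 rad and linear speed of tray below 0.01 m/s); the robot touches nothing.
It fails at once if the tray is forced against the warmer or its guides (more than 25 N) (contact force between tray and warmer above 25 N).
It fails at once if the beaker or the timer is moved by more than 20 mm (distance of any of beaker, timer from where it was at the start of the episode above 0.02 m).
It also fails if it takes over 51 s, if anything falls off the work surface, if the arm or the gripper's body presses on something with over 40 N, if the wrist force passes 120 N, or if a joint passes its speed limit or range.

## Working session

There is one attempt and no reset: what is moved stays moved. The work goes in short steps, Python scripts to look and compute and a tool call to move; the robot and the scene stay as the last step left them, time stands still between calls to the robot, and variables do not carry over. Pictures are saved under pics/ and viewed, at most 10 in all, crops included, and the job is handed in when it is done.

Besides the shell and the picture viewer there is one more tool, called by a JSON object that holds its "method" and its "body". apply_moves: Moves the arm, as the interface text tells. Its arguments: {"type":"object","properties":{"targets":{"type":"array","items":{"type":"array","items":{"type":"array","items":{"type":"number"}}}}},"required":["targets"]}

```bash
mkdir -p pics; ls; cat > h.py <<'E'
import numpy as np, cv2
from workcell import get_obs, imaging, order
def grab(n):
    im,d=imaging.camera(n); c=imaging.get_calibration(n); return im,d,c
def pt(d,c,u,v):
    K=np.array(c["camera_matrix"]);z=d[int(v),int(u)]
    p=np.array([(u-K[0,2])/K[0,0]*z,(v-K[1,2])/K[1,1]*z,z]);return np.array(c["eye"])+np.array(c["rotation"])@p
E
python3 - <<'E'
from h import *
for n in("top","scene"):
    im,d,c=grab(n); np.savez(f"{n}0.npz",im=im,d=d); cv2.imwrite(f"pics/{n}0.png",im); print(n,c)
print(get_obs())
E
```

```text
pics
top {'camera_matrix': array([[387.42756477,   0.        , 277.775186  ],
       [  0.        , 387.42756477, 207.24917728],
       [  0.        ,   0.        ,   1.        ]]), 'eye': array([0.32396543, 0.02146529, 0.87214166]), 'rotation': array([ 0.7469243 , -0.65157173,  0.09016603, -0.09710024])}
scene {'camera_matrix': array([[474.55472686,   0.        , 272.62131932],
       [  0.        , 474.55472686, 204.03914059],
       [  0.        ,   0.        ,   1.        ]]), 'eye': array([0.07870714, 0.89821812, 0.61906616]), 'rotation': array([-0.21396514,  0.83615487, -0.49086385,  0.11881341])}
{'clock': 0.1, 'joint_pos': array([-1.13795361e+00,  2.41361235e-01,  3.89029744e-03,  1.33520805e+00,
        1.52935757e-05,  1.57080142e+00]), 'joint_vel': array([-0.00257903, -0.00240472,  0.00269339,  0.00050795,  0.00139564,
       -0.00061024]), 'tau': array([-2.64285500e-04, -3.73137403e+01,  2.53009719e+01,  1.08469545e-02,
       -4.40890085e-05, -2.56181423e-06]), 'eef_pos': array([ 0.20948599, -0.4533563 ,  0.21450219]), 'tool_rot': array([ 9.76672280e-01,  2.14733258e-01, -1.94670805e-04, -9.21010393e-04]), 'ft_force': array([-1.00689146,  0.26525017,  0.16093961]), 'ft_torque': array([-0.02862514, -0.01244389,  0.03149407]), 'grasp_force': 0.0, 'grip_width': 0.08540139056198134}
```

View pics/top0.png

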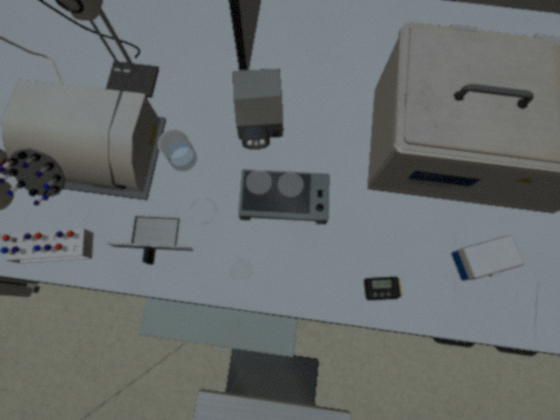

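View pics/scene0.png

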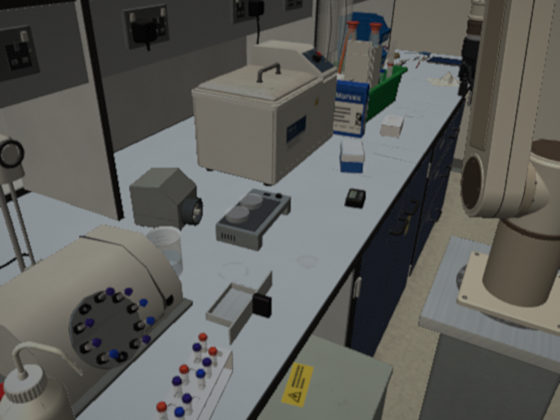

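The top view shows the tray at about (157,235) with its grip at (149,256), the warmer at (285,195) with its front facing down, the beaker at (178,150) and the timer at (382,288). The scene view agrees. Next I'll measure the corners in an enlarged crop.

```bash
cat > h.py <<'E'
import numpy as np, cv2
from scipy.spatial.transform import Rotation as R
from workcell import get_obs, imaging, order
def grab(n):
    im,d=imaging.camera(n); c=imaging.get_calibration(n); return im,d,c
def cam(c,obs=None):
    """4x4 camera-to-world"""
    T=np.eye(4)
    if "eye" in c: T[:3,:3]=R.from_quat(c["rotation"]).as_matrix();T[:3,3]=c["eye"];return T
    T[:3,:3]=R.from_quat(obs["tool_rot"]).as_matrix();T[:3,3]=obs["eef_pos"]
    return T@np.array(c["hand_eye"])
def cloud(d,c,T):
    K=np.array(c["camera_matrix"]);v,u=np.mgrid[:d.shape[0],:d.shape[1]]
    p=np.stack([(u-K[0,2])/K[0,0]*d,(v-K[1,2])/K[1,1]*d,d],-1)
    return p@T[:3,:3].T+T[:3,3]
def onz(c,T,u,v,z):
    K=np.array(c["camera_matrix"]);r=T[:3,:3]@np.array([(u-K[0,2])/K[0,0],(v-K[1,2])/K[1,1],1])
    return T[:3,3]+r*(z-T[2,3])/r[2]
E
python3 - <<'E'
from h import *
f=np.load("top0.npz");im,d=f["im"],f["d"]
c=imaging.get_calibration("top");T=cam(c);P=cloud(d,c,T);np.save("topP.npy",P)
for n,u,v in(("table",210,230),("warm top",275,200),("plate",180,248),("grip",149,255),("timer",382,290),("beaker",180,152),("dish",258,180)): print(n,P[v,u].round(4))
cv2.imwrite("pics/crop1.png",cv2.resize(im[160:270,100:340],None,fx=3.3,fy=3.3,interpolation=cv2.INTER_CUBIC))
# warmer top region
m=(abs(P[...,2]-.05)<.006);m[:, :230]=0;m[:,340:]=0;m[:150]=0;m[230:]=0
q=P[m][:,:2].astype(np.float32);print(len(q),cv2.minAreaRect(q))
E
```

```text
table [ 4.853e-01  1.931e-01 -2.000e-04]
warm top [0.5625 0.0533 0.0487]
plate [0.4309 0.244  0.033 ]
grip [0.4056 0.3034 0.0445]
timer [ 0.4017 -0.2011  0.0237]
beaker [0.6516 0.2886 0.0345]
dish [0.5979 0.0959 0.0655]
2679 ((0.5796842575073242, 0.03559183329343796), (0.10974058508872986, 0.19818995893001556), 4.714654922485352)
```

View pics/crop1.png

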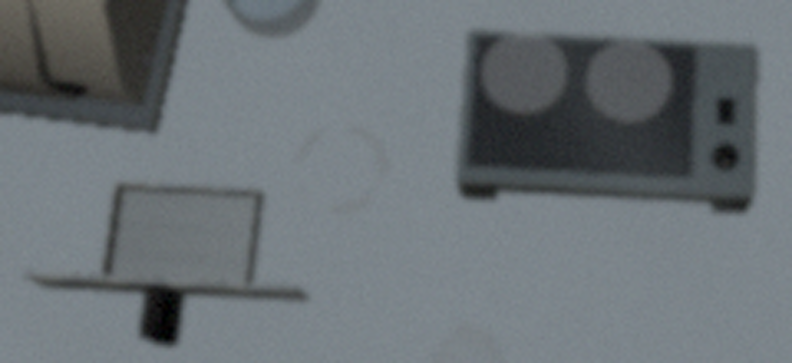

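```bash
python3 - <<'E'
from h import *
P=np.load("topP.npy")
s=np.zeros(P.shape[:2],bool);s[205:270,100:200]=1
def fit(m,n):
    q=P[m&s][:,:2].astype(np.float32);print(n,len(q),cv2.minAreaRect(q),cv2.fitLine(q,cv2.DIST_HUBER,0,.01,.01).ravel());return q
fit((P[...,2]>.028)&(P[...,2]<.044)&(P[...,0]>.425),"plate")
fit((P[...,2]>.046)&(P[...,2]<.056),"grip")
fit((P[...,2]>.006)&(P[...,2]<.06),"all")
o=get_obs();Rm=R.from_quat(o["tool_rot"]).as_matrix();print("tool y",Rm[:,1],np.degrees(np.arctan2(Rm[1,1],Rm[0,1])), "tool x",Rm[:,0])
print(imaging.get_calibration("wrist"))
E
```

```text
plate 117 ((0.4288572669029236, 0.281356543302536), (0.004327717702835798, 0.11778465658426285), 4.826063632965088) [ 0.07305006 -0.9973283   0.42881888  0.27533436]
grip 101 ((0.4065290689468384, 0.31029385328292847), (0.03480112552642822, 0.014128420501947403), 6.568997859954834) [1.0000000e+00 1.0359202e-05 4.0833399e-01 3.0968112e-01]
all 767 ((0.44339126348495483, 0.31261274218559265), (0.11009174585342407, 0.17815177142620087), 3.9058549404144287) [ 0.02770161 -0.99961627  0.424916    0.3265062 ]
tool y [ 0.41944768 -0.90777756 -0.00188266] -65.20023080293504 tool x [9.07779180e-01 4.19448399e-01 1.52839656e-05]
{'camera_matrix': array([[357.42846069,   0.        , 279.64455234],
       [  0.        , 357.42846069, 204.75617643],
       [  0.        ,   0.        ,   1.        ]]), 'hand_eye': array([[-4.37323277e-04, -9.65688639e-01, -2.59702253e-01,
         6.59195064e-02],
       [ 9.99999877e-01, -4.83254726e-04,  1.13015484e-04,
        -1.26451356e-03],
       [-2.34640110e-04, -2.59702172e-01,  9.65688732e-01,
        -1.58798212e-01],
       [ 0.00000000e+00,  0.00000000e+00,  0.00000000e+00,
         1.00000000e+00]])}
```

Warmer: centre about (0.580, 0.036), yaw about 4.7°, and its top measures 0.110 x 0.198 as expected. Tray: yaw about 4.5°, grip point about (0.4035, 0.310). I'll go above the grip.

{"method": "apply_moves", "body": {"targets": [[[0.24,0.95,0,-1,0.3],[0.24,0.95,0,-1,0.3],[0.24,0.95,0,-1,0.3],[0.24,0.95,0,-1,0.3],[0.24,0.95,0,-1,0.3],[0.24,0.95,0,-1,0.3],[0.24,0.95,0,-1,0.3],[0.24,0.95,0,-1,0.3]]]}}

```text
clock: 0.77
eef_pos: [0.2861, -0.1481, 0.2151]
tool_rot: [0.989, 0.145, -0.0, -0.0]
ft_force: [1.1, -0.4, -1.0]
grip_width: 0.0556
grasp_force: 0.0
```

{"method": "apply_moves", "body": {"targets": [[[0.24,0.95,0,-1,0.3],[0.24,0.95,0,-1,0.3],[0.24,0.95,0,-1,0.3],[0.24,0.95,0,-1,0.3],[0.24,0.95,0,-1,0.3],[0.24,0.95,0,-1,0.3],[0.24,0.95,-0.2,-1,0.3],[0.24,0.95,-0.2,-1,0.3]]]}}

```text
clock: 1.43
eef_pos: [0.3755, 0.0996, 0.1993]
tool_rot: [0.994, 0.11, -0.002, -0.024]
ft_force: [-0.5, -0.4, -0.0]
grip_width: 0.0555
grasp_force: 0.0
```

{"method": "apply_moves", "body": {"targets": [[[0.24,0.95,-0.2,-1,0.3],[0.24,0.95,-0.2,-1,0.3],[0.24,0.95,-0.2,-1,0.3],[0.24,0.95,-0.2,-1.3,0.3],[0,0,-0.2,0,0.3],[0,0,0,0,0.3],[0,0,0,0,0.3]]]}}

```text
clock: 2.02
eef_pos: [0.4349, 0.1558, 0.1587]
tool_rot: [0.99, 0.129, -0.01, -0.061]
ft_force: [-0.9, 0.1, 0.0]
grip_width: 0.0552
grasp_force: 0.0
```

```bash
python3 - <<'E'
from h import *
o=get_obs();im,d,c=grab("wrist");T=cam(c,o);P=cloud(d,c,T);np.savez("w1.npz",P=P,T=T)
cv2.imwrite("pics/w1.png",im)
Rm=R.from_quat(o["tool_rot"]).as_matrix();print(o["clock"],o["eef_pos"],np.degrees(np.arctan2(Rm[1,0],Rm[0,0])),o["grip_width"],o["ft_force"])
m=(P[...,2]>.044)&(P[...,2]<.054)&(abs(P[...,1]-.31)<.04)&(P[...,0]>.36)&(P[...,0]<.45)
print(m.sum(),cv2.minAreaRect(P[m][:,:2].astype(np.float32)))
m=(P[...,2]>.035)&(P[...,2]<.044)&(abs(P[...,1]-.31)<.1)&(P[...,0]>.36)&(P[...,0]<.45)
print(m.sum(),cv2.minAreaRect(P[m][:,:2].astype(np.float32)))
E
```

```text
2.0167 [0.43490791 0.15584936 0.15867584] 14.846980491528537 0.055161930745208795 [-0.94026669  0.13753056  0.03136556]
795 ((0.410641610622406, 0.30183276534080505), (0.038833022117614746, 0.04087366908788681), 4.265322208404541)
1557 ((0.41110336780548096, 0.31310638785362244), (0.03932458907365799, 0.18024450540542603), 4.842991828918457)
```

View pics/w1.png

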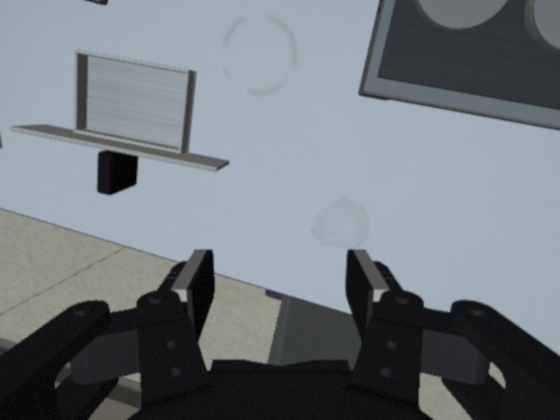

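The wrist view shows the fin at (118,172), and the arm has stopped short and tilted. I'll check the joints.

```bash
python3 - <<'E'
from h import *
o=get_obs();print(o["joint_pos"].round(3),o["joint_vel"].round(2),R.from_quat(o["tool_rot"]).as_matrix().round(3))
f=np.load("w1.npz");P=f["P"]
m=(P[...,2]>.045)&(P[...,2]<.054);m[:, :80]=0;m[:,145:]=0;m[:140]=0;m[200:]=0
print(m.sum(),cv2.minAreaRect(P[m][:,:2].astype(np.float32)),P[170,200],P[90,365])
E
```

```text
[ 0.258  0.202 -0.201  1.171  0.125  3.141] [-0.   -0.02  0.01 -0.    0.    0.  ] [[ 0.967  0.254 -0.035]
 [ 0.256 -0.959  0.119]
 [-0.003 -0.124 -0.992]]
757 ((0.4085365831851959, 0.31240224838256836), (0.036067262291908264, 0.01452470663934946), 5.320633411407471) [ 0.42004791  0.25091606 -0.00080335] [0.52181574 0.13188633 0.0452887 ]
```

{"method": "apply_moves", "body": {"targets": [[[0,0,0,0,0.3]]]}}

```text
clock: 2.15
eef_pos: [0.4358, 0.156, 0.1601]
tool_rot: [0.99, 0.129, -0.009, -0.062]
ft_force: [0.3, -0.2, -0.3]
grip_width: 0.0555
grasp_force: 0.0
```

Joint 6 hit its limit, so this grasp needs the half-turn. I'll turn +170° instead.

{"method": "apply_moves", "body": {"targets": [[[0,0,0,7.1,0.3],[0,0,0,7.1,0.3],[0,0,0,7.1,0.3],[0,0,0,7.1,0.3],[0,0,0,7.1,0.3],[0,0,0,7.1,0.3],[0,0,0,7.1,0.3],[0,0,0,7.1,0.3]]]}}

```text
clock: 2.82
eef_pos: [0.4363, 0.156, 0.1605]
tool_rot: [0.808, 0.586, -0.037, -0.05]
ft_force: [0.5, -0.2, 0.2]
grip_width: 0.0556
grasp_force: 0.0
```

{"method": "apply_moves", "body": {"targets": [[[0,0,0,7.1,0.3],[0,0,0,7.1,0.3],[0,0,0,7.1,0.3],[0,0,0,7.1,0.3],[0,0,0,7.1,0.3],[0,0,0,7.1,0.3],[0,0,0,7.1,0.3],[0,0,0,7.1,0.3]]]}}

```text
clock: 3.48
eef_pos: [0.4363, 0.1561, 0.1605]
tool_rot: [0.432, 0.9, -0.056, -0.026]
ft_force: [-0.3, 0.3, -0.7]
grip_width: 0.0553
grasp_force: 0.0
```

```bash
cat > st.py <<'E'
from h import *
o=get_obs();Rm=R.from_quat(o["tool_rot"]).as_matrix();print(o["clock"],o["eef_pos"].round(4),"yaw",np.degrees(np.arctan2(Rm[1,0],Rm[0,0])).round(2),"z",Rm[:,2].round(3),o["joint_pos"].round(3),o["ft_force"].round(1))
E
python3 st.py
```

```text
3.4833 [0.4363 0.1561 0.1605] yaw 128.77 z [-0.095 -0.079 -0.992] [ 0.371  0.297 -0.072  1.318 -0.039  1.267] [-0.3  0.3 -0.7]
```

Tilt got baked into the commanded pose (7°, tips towards the base). Pushing the tool out at the reach limit should swing the tips outward and cancel it, so I'll check that corridor is free first.

```bash
python3 - <<'E'
from h import *
P=np.load("topP.npy").reshape(-1,3);P=P[P[:,2]<.7]
for a in(-10,0,10,20,30):
    t=np.radians(a);r=P[:,0]*np.cos(t)+P[:,1]*np.sin(t);l=-P[:,0]*np.sin(t)+P[:,1]*np.cos(t)
    print(a,[P[(abs(l)<.1)&(r>x)&(r<x+.1)][:,2].max().round(3) for x in(.4,.5,.6,.7,.8,.9)])
E
python3 - <<'E'
import sys;sys.path.insert(0,'.')
E
```

```text
-10 [np.float64(0.024), np.float64(0.056), np.float64(0.272), np.float64(0.273), np.float64(0.272), np.float64(0.263)]
0 [np.float64(0.004), np.float64(0.068), np.float64(0.072), np.float64(0.125), np.float64(0.122), np.float64(0.004)]
10 [np.float64(0.004), np.float64(0.067), np.float64(0.076), np.float64(0.126), np.float64(0.264), np.float64(0.263)]
20 [np.float64(0.044), np.float64(0.067), np.float64(0.093), np.float64(0.136), np.float64(0.133), np.float64(0.016)]
30 [np.float64(0.051), np.float64(0.052), np.float64(0.124), np.float64(0.144), np.float64(0.143), np.float64(0.309)]
```

{"method": "apply_moves", "body": {"targets": [[[0,-0.6,0.5,-7,0.3],[0,-0.6,0.6,-7,0.3],[0,-0.6,0.6,-7,0.3],[0,-0.6,0.6,-7,0.3],[0,0,0,0,0.3]]]}}

```text
clock: 3.9
eef_pos: [0.4382, 0.0569, 0.2571]
tool_rot: [0.642, 0.764, -0.045, -0.036]
ft_force: [0.9, 0.9, -0.1]
grip_width: 0.0555
grasp_force: 0.0
```

```bash
python3 st.py
```

```text
3.9 [0.4382 0.0569 0.2571] yaw 99.95 z [-0.113 -0.024 -0.993] [ 0.135  0.208  0.064  1.542 -0.008  1.533] [ 0.9  0.9 -0.1]
```

{"method": "apply_moves", "body": {"targets": [[[1,0.12,0.1,0,0.3],[1,0.12,0.1,0,0.3],[1,0.12,0.1,0,0.3],[1,0.12,0.1,0,0.3],[1,0.12,0.1,0,0.3],[1,0.12,0.1,0,0.3],[0,0,0,0,0.3]]]}}

```text
clock: 4.48
eef_pos: [0.6669, 0.0883, 0.2687]
tool_rot: [0.638, 0.767, -0.049, -0.04]
ft_force: [0.4, -0.1, -2.0]
grip_width: 0.0553
grasp_force: 0.0
```

```bash
python3 st.py
```

```text
4.4833 [0.6669 0.0883 0.2687] yaw 100.49 z [-0.123 -0.024 -0.992] [ 0.135  0.776  0.996  1.917 -0.007  1.523] [ 0.4 -0.1 -2. ]
```

{"method": "apply_moves", "body": {"targets": [[[1,0.12,0,0,0.3],[1,0.12,0,0,0.3],[1,0.12,0,0,0.3],[0,0,0,0,0.3]]]}}

```text
clock: 4.82
eef_pos: [0.6559, 0.0858, 0.296]
tool_rot: [0.637, 0.765, -0.072, -0.061]
ft_force: [-0.7, 0.1, -0.8]
grip_width: 0.0556
grasp_force: 0.0
```

```bash
python3 st.py
```

```text
4.8167 [0.6559 0.0858 0.296 ] yaw 100.45 z [-0.185 -0.033 -0.982] [ 0.134  0.884  1.273  2.149 -0.008  1.523] [-0.7  0.1 -0.8]
```

Pushing outward tilts it the wrong way. The first tilt came from the +joint 6 limit, so the mirrored move at the −joint 6 limit should undo it. I'll turn there first.

{"method": "apply_moves", "body": {"targets": [[[-0.37,-0.13,-0.12,7.1,0.3],[-0.37,-0.13,-0.12,7.1,0.3],[-0.37,-0.13,-0.12,7.1,0.3],[-0.37,-0.13,-0.12,7.1,0.3],[-0.37,-0.13,-0.12,7.1,0.3],[-0.37,-0.13,-0.12,7.1,0.3],[-0.37,-0.13,-0.12,7.1,0.3],[-0.37,-0.13,-0.12,7.1,0.3]]]}}

```text
clock: 5.48
eef_pos: [0.5371, 0.0443, 0.2608]
tool_rot: [0.199, 0.976, -0.091, -0.017]
ft_force: [0.2, 0.1, 1.0]
grip_width: 0.0554
grasp_force: 0.0
```

{"method": "apply_moves", "body": {"targets": [[[-0.37,-0.13,-0.12,7.1,0.3],[-0.37,-0.13,-0.12,7.1,0.3],[-0.37,-0.13,-0.12,7.1,0.3],[-0.37,-0.13,-0.12,7.1,0.3],[-0.37,-0.13,-0.12,7.1,0.3],[-0.37,-0.13,-0.12,7.1,0.3],[-0.37,-0.13,-0.12,7.1,0.3],[-0.37,-0.13,-0.12,7.1,0.3]]]}}

```text
clock: 6.15
eef_pos: [0.4187, 0.0028, 0.2215]
tool_rot: [-0.289, 0.952, -0.09, 0.029]
ft_force: [-1.0, 0.4, 0.2]
grip_width: 0.0558
grasp_force: 0.0
```

```bash
python3 st.py
```

```text
6.15 [0.4187 0.0028 0.2215] yaw -146.18 z [ 0.108 -0.156 -0.982] [ 0.136  0.    -0.273  1.211 -0.169 -0.462] [-1.   0.4  0.2]
```

{"method": "apply_moves", "body": {"targets": [[[0,0,0,7.1,0.3],[0,0,0,7.1,0.3],[0,0,0,7.1,0.3],[0,0,0,7.1,0.3],[0,0,0,7.1,0.3],[0,0,0,7.1,0.3],[0,0,0,7.1,0.3],[0,0,0,7.1,0.3]]]}}

```text
clock: 6.82
eef_pos: [0.4194, 0.0031, 0.2218]
tool_rot: [0.708, -0.7, 0.068, -0.068]
ft_force: [0.4, -0.5, 0.7]
grip_width: 0.0557
grasp_force: 0.0
```

{"method": "apply_moves", "body": {"targets": [[[0,0,0,7.1,0.3],[0,0,0,7.1,0.3],[0,0,0,7.1,0.3],[0,0,0,7.1,0.3],[0,0,0,7.1,0.3],[0,0,0,7.1,0.3],[0,0,0,7.1,0.3],[0,0,0,7.1,0.3]]]}}

```text
clock: 7.48
eef_pos: [0.4195, 0.0031, 0.2219]
tool_rot: [0.955, -0.279, 0.029, -0.091]
ft_force: [-0.4, -0.6, -0.1]
grip_width: 0.055
grasp_force: 0.0
```

{"method": "apply_moves", "body": {"targets": [[[0,0,0,7.1,0.3],[0,0,0,7.1,0.3],[0,0,0,7.1,0.3],[0,0,0,7.1,0.3],[0,0,0,7.1,0.3],[0,0,0,0,0.3]]]}}

```text
clock: 7.98
eef_pos: [0.422, 0.0497, 0.2218]
tool_rot: [0.997, 0.0, 0.002, -0.078]
ft_force: [0.6, -1.0, -1.3]
grip_width: 0.0552
grasp_force: 0.0
```

```bash
python3 st.py
```

```text
7.9833 [0.422  0.0497 0.2218] yaw -0.01 z [ 0.005  0.155 -0.988] [ 1.000e-03  8.100e-02 -1.810e-01  1.304e+00  1.550e-01 -3.141e+00] [ 0.6 -1.  -1.3]
```

{"method": "apply_moves", "body": {"targets": [[[0,-0.9,0,1,0.3],[0,-0.9,0,1,0.3],[0,0,0,0,0.3]]]}}

```text
clock: 8.23
eef_pos: [0.4239, 0.0213, 0.2206]
tool_rot: [0.998, -0.017, 0.002, -0.056]
ft_force: [0.0, -0.3, -0.3]
grip_width: 0.0555
grasp_force: 0.0
```

```bash
python3 st.py
```

```text
8.2333 [0.4239 0.0213 0.2206] yaw -2.0 z [ 0.006  0.112 -0.994] [-0.034  0.084 -0.175  1.309  0.112 -3.141] [ 0.  -0.3 -0.3]
```

{"method": "apply_moves", "body": {"targets": [[[0,-0.9,0,1,0.3],[0,-0.9,0,1,0.3],[0,-0.9,0,1,0.3],[0,-0.9,0,1,0.3],[0,0,0,0,0.3]]]}}

```text
clock: 8.65
eef_pos: [0.4311, -0.0255, 0.2192]
tool_rot: [0.999, -0.042, 0.0, -0.017]
ft_force: [0.1, 0.8, 0.5]
grip_width: 0.0553
grasp_force: 0.0
```

```bash
python3 st.py
```

```text
8.65 [ 0.4311 -0.0255  0.2192] yaw -4.84 z [ 0.002  0.033 -0.999] [-0.084  0.105 -0.152  1.316  0.033 -3.141] [0.1 0.8 0.5]
```

{"method": "apply_moves", "body": {"targets": [[[0,-0.9,0,1,0.3],[0,-0.6,0,0.7,0.3],[0,0,0,0,0.3]]]}}

```text
clock: 8.9
eef_pos: [0.435, -0.0444, 0.2191]
tool_rot: [0.999, -0.052, -0.001, -0.0]
ft_force: [-0.4, -0.6, 0.5]
grip_width: 0.0554
grasp_force: 0.0
```

```bash
python3 st.py
```

```text
8.9 [ 0.435  -0.0444  0.2191] yaw -5.93 z [-0.002  0.001 -1.   ] [-1.020e-01  1.160e-01 -1.380e-01  1.318e+00  1.000e-03 -3.141e+00] [-0.4 -0.6  0.5]
```

Tilt is cancelled. Now I'll turn back to −175° and go above the grip.

{"method": "apply_moves", "body": {"targets": [[[-0.03,0.37,-0.12,-7.05,0.3],[-0.03,0.37,-0.12,-7.05,0.3],[-0.03,0.37,-0.12,-7.05,0.3],[-0.03,0.37,-0.12,-7.05,0.3],[-0.03,0.37,-0.12,-7.05,0.3],[-0.03,0.37,-0.12,-7.05,0.3],[-0.03,0.37,-0.12,-7.05,0.3],[-0.03,0.37,-0.12,-7.05,0.3]]]}}

```text
clock: 9.57
eef_pos: [0.4248, 0.0759, 0.1806]
tool_rot: [0.855, -0.519, -0.0, -0.001]
ft_force: [0.0, -1.2, -0.2]
grip_width: 0.0558
grasp_force: 0.0
```

{"method": "apply_moves", "body": {"targets": [[[-0.03,0.37,-0.12,-7.05,0.3],[-0.03,0.37,-0.12,-7.05,0.3],[-0.03,0.37,-0.12,-7.05,0.3],[-0.03,0.37,-0.12,-7.05,0.3],[-0.03,0.37,-0.12,-7.05,0.3],[-0.03,0.37,-0.12,-7.05,0.3],[-0.03,0.37,-0.12,-7.05,0.3],[-0.03,0.37,-0.12,-7.05,0.3]]]}}

```text
clock: 10.23
eef_pos: [0.4151, 0.1943, 0.1421]
tool_rot: [-0.508, 0.862, -0.0, 0.001]
ft_force: [-0.3, 0.8, -0.5]
grip_width: 0.0557
grasp_force: 0.0
```

{"method": "apply_moves", "body": {"targets": [[[-0.03,0.37,-0.12,-7.05,0.3],[-0.03,0.37,-0.12,-7.05,0.3],[-0.03,0.37,-0.12,-7.05,0.3],[-0.03,0.37,-0.12,-7.05,0.3],[-0.03,0.37,-0.12,-7.05,0.3],[-0.03,0.37,-0.12,-7.05,0.3],[-0.03,0.37,-0.12,-7.05,0.3],[-0.03,0.37,-0.12,-7.05,0.3]]]}}

```text
clock: 10.9
eef_pos: [0.4054, 0.3127, 0.1036]
tool_rot: [-0.04, 0.999, -0.001, 0.001]
ft_force: [-0.7, -0.0, 0.2]
grip_width: 0.0557
grasp_force: 0.0
```

{"method": "apply_moves", "body": {"targets": [[[0,0,0,0,0.3]]]}}

```text
clock: 10.98
eef_pos: [0.4051, 0.314, 0.103]
tool_rot: [-0.043, 0.999, -0.001, 0.0]
ft_force: [-0.0, 0.1, -0.0]
grip_width: 0.0554
grasp_force: 0.0
```

```bash
python3 st.py; python3 - <<'E'
from h import *
o=get_obs();im,d,c=grab("wrist");T=cam(c,o);P=cloud(d,c,T);np.savez("w2.npz",P=P,T=T)
cv2.imwrite("pics/w2.png",im)
m=(P[...,2]>.042)&(P[...,2]<.056)&(abs(P[...,1]-.312)<.02)&(P[...,0]>.37)&(P[...,0]<.425)
print(m.sum(),cv2.minAreaRect(P[m][:,:2].astype(np.float32)))
E
```

```text
10.9833 [0.4051 0.314  0.103 ] yaw -175.05 z [ 0.001 -0.001 -1.   ] [ 0.66   0.343 -0.16   1.069 -0.002  0.574] [-0.   0.1 -0. ]
1205 ((0.40754061937332153, 0.3180878460407257), (0.036642588675022125, 0.02407587319612503), 4.394975185394287)
```

View pics/w2.png

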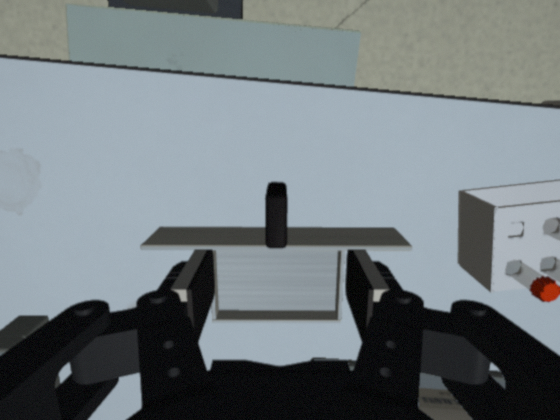

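The wrist view shows the fin centred between the fingers at about (277,215), with the plate level, so the tray is aligned with the tool. Now I'll descend and grip.

{"method": "apply_moves", "body": {"targets": [[[0,-0.03,-0.5,0,0.3],[0,0,-0.5,0,0.3],[0,0,-0.4,0,0.3],[0,0,-0.25,0,0.3],[0,0,-0.1,0,0.3],[0,0,0,0,0.0],[0,0,0,0,-0.4],[0,0,0,0,-1]]]}}

```text
clock: 11.7
eef_pos: [0.4066, 0.311, 0.0351]
tool_rot: [-0.043, 0.999, -0.0, 0.002]
ft_force: [0.1, -0.3, -0.4]
grip_width: 0.0196
grasp_force: 0.0
```

{"method": "apply_moves", "body": {"targets": [[[0,0,0,0,-1],[0,0,0,0,-1],[0,0,0,0,-1],[0,0,0,0,-1]]]}}

```text
clock: 12.03
eef_pos: [0.4059, 0.3108, 0.0344]
tool_rot: [-0.043, 0.999, -0.001, 0.001]
ft_force: [-0.4, 0.3, -0.4]
grip_width: -0.0001
grasp_force: 0.0
```

```bash
python3 st.py
```

```text
12.0333 [0.4059 0.3108 0.0344] yaw -175.04 z [ 0.002 -0.001 -1.   ] [ 0.655  0.415 -0.255  0.9   -0.003  0.568] [-0.4  0.3 -0.4]
```

The fingers shut on nothing, so I'll look.

```bash
python3 - <<'E'
from h import *
im,d,c=grab("scene");a=cv2.resize(im[250:360,180:320],(700,550),interpolation=cv2.INTER_CUBIC)
cv2.imwrite("pics/s2.png",a)
o=get_obs();im,d,c=grab("wrist");T=cam(c,o);P=cloud(d,c,T);np.savez("w3.npz",P=P,T=T);cv2.imwrite("pics/w3.png",im)
E
```

```text
(no output)
```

View pics/w3.png

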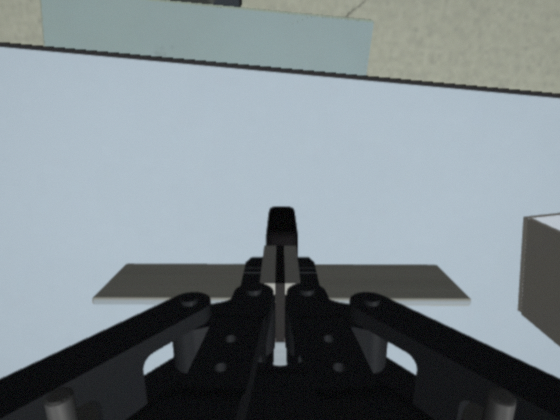

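View pics/s2.png

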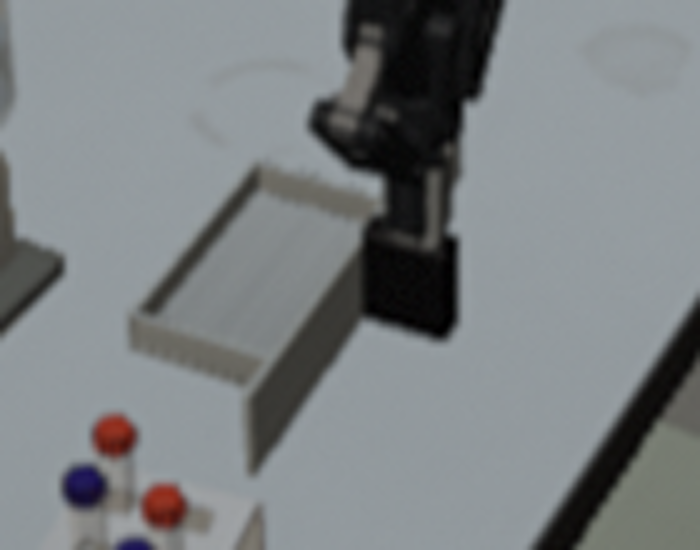

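```bash
python3 - <<'E'
from h import *
f=np.load("w3.npz");P=f["P"];print(f["T"].round(3))
for u,v in((282,215),(282,225),(282,238),(280,248),(281,256),(281,270),(281,300),(281,330),(400,280),(450,299),(400,267)): print(u,v,P[v,u].round(4))
f=np.load("w2.npz");P=f["P"];print("w2")
for u,v in((277,190),(277,200),(277,220),(277,240),(204,255),(204,280),(355,255),(355,280),(160,240),(400,240),(100,150)): print(u,v,P[v,u].round(4))
E
```

```text
[[-0.086  0.962  0.26   0.34 ]
 [ 0.996  0.084  0.02   0.307]
 [-0.002  0.261 -0.965  0.193]
 [ 0.     0.     0.     1.   ]]
282 215 [0.3901 0.3117 0.0264]
282 225 [0.3902 0.3117 0.0415]
282 238 [0.3931 0.3119 0.0501]
280 248 [0.3945 0.3112 0.058 ]
281 256 [0.3947 0.3116 0.0657]
281 270 [0.3948 0.3116 0.0778]
281 300 [0.4002 0.312  0.0887]
281 330 [0.4114 0.313  0.0886]
400 280 [0.4205 0.3758 0.0241]
450 299 [0.4203 0.3943 0.0408]
400 267 [0.4202 0.3811 0.008 ]
w2
277 190 [0.3898 0.3121 0.0387]
277 200 [0.3934 0.3125 0.0504]
277 220 [0.4061 0.3136 0.0506]
277 240 [0.4193 0.3147 0.0502]
204 255 [0.3966 0.2852 0.1333]
204 280 [0.4026 0.2872 0.1422]
355 255 [0.3916 0.3434 0.1331]
355 280 [0.3978 0.3424 0.1422]
160 240 [0.4323 0.236  0.0341]
400 240 [0.4186 0.3985 0.0328]
100 150 [ 3.799e-01  1.813e-01 -2.000e-04]
```

The pads' visible ends lie at z≈0.055, above the fin top at 0.050. By the camera, then, the real fingertips sit about 20 mm above the reported TCP, not 17 mm below it. I'll trust the measurement: open, go 38 mm lower while watching the force, and grip again.

{"method": "apply_moves", "body": {"targets": [[[0,0,0,0,0.1],[0,0,0,0,0.1],[0,0,0,0,0.1],[0,0,0,0,0.1],[0,0,-0.2,0,0.1],[0,0,-0.2,0,0.1],[0,0,-0.1,0,0.1],[0,0,0,0,0.1]]]}}

```text
clock: 12.8
eef_pos: [0.4045, 0.3096, 0.0123]
tool_rot: [-0.043, 0.999, -0.002, -0.001]
ft_force: [-0.2, 0.5, 0.4]
grip_width: 0.0473
grasp_force: 0.0
```

```bash
python3 - <<'E'
from h import *
o=get_obs();im,d,c=grab("wrist");T=cam(c,o);P=cloud(d,c,T);cv2.imwrite("pics/w4.png",im)
print(o["eef_pos"],o["grip_width"],o["ft_force"])
E
```

```text
[0.40448475 0.30964665 0.01226961] 0.04726278582116163 [-0.15288162  0.53310259  0.44168311]
```

View pics/w4.png

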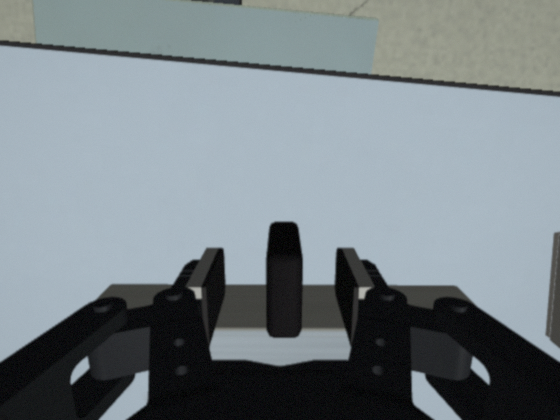

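The fin sits at (284,280) between the pads, and the TCP reads 12 mm with no table contact, which confirms the offset. I'll go 14 mm lower and close.

{"method": "apply_moves", "body": {"targets": [[[0,0,-0.15,0,0.1],[0,0.02,-0.15,0,0.1],[0,0,-0.05,0,0.1],[0,0,0,0,-0.5],[0,0,0,0,-1],[0,0,0,0,-1],[0,0,0,0,-1],[0,0,0,0,-1]]]}}

```text
clock: 13.52
eef_pos: [0.4059, 0.3114, 0.0002]
tool_rot: [-0.043, 0.999, -0.001, 0.001]
ft_force: [-0.6, -0.9, 0.4]
grip_width: 0.0133
grasp_force: 58.5
```

{"method": "apply_moves", "body": {"targets": [[[0,0,0,0,-1],[0,0,0,0,-1]]]}}

```text
clock: 13.68
eef_pos: [0.4059, 0.3115, 0.0002]
tool_rot: [-0.043, 0.999, -0.001, 0.001]
ft_force: [-0.6, -0.7, 2.0]
grip_width: 0.0131
grasp_force: 58.6
```

```bash
python3 st.py
```

```text
13.6833 [4.059e-01 3.115e-01 2.000e-04] yaw -175.05 z [ 0.002 -0.002 -1.   ] [ 0.656  0.462 -0.289  0.819 -0.003  0.57 ] [-0.6 -0.7  2. ]
```

Gripped: width 13 mm, 58 N. Now I'll lift it a hair and carry it to the staging point, nose 25 mm in front of the mouth and 17 mm right of centre.

{"method": "apply_moves", "body": {"targets": [[[0,0,0.03,0,-1],[0,-0.2,0,0,-1],[0,-0.4,0,0,-1],[0,-0.5,0,0,-1],[0,-0.5,0,0,-1],[0,-0.5,0,0,-1],[0,-0.5,0,0,-1],[0,-0.5,0,0,-1]]]}}

```text
clock: 14.35
eef_pos: [0.4049, 0.1857, 0.0009]
tool_rot: [-0.043, 0.999, -0.001, 0.0]
ft_force: [0.9, -0.2, -2.8]
grip_width: 0.0131
grasp_force: 58.6
```

{"method": "apply_moves", "body": {"targets": [[[0,-0.5,0,0,-1],[0,-0.5,0,0,-1],[0,-0.5,0,0,-1],[0,-0.5,0,0,-1],[0,-0.5,0,0,-1],[0,-0.5,0,0,-1],[0,-0.5,0,0,-1],[0,-0.5,0,0,-1]]]}}

```text
clock: 15.02
eef_pos: [0.4048, 0.026, 0.001]
tool_rot: [-0.043, 0.999, -0.001, 0.0]
ft_force: [0.8, -0.4, -2.9]
grip_width: 0.0134
grasp_force: 58.6
```

{"method": "apply_moves", "body": {"targets": [[[0,-0.4,0,0,-1],[0,-0.2,0,0,-1],[0,0,0,0,-1],[0,0,0,0,-1]]]}}

```text
clock: 15.35
eef_pos: [0.4054, 0.0033, 0.0012]
tool_rot: [-0.043, 0.999, -0.001, 0.001]
ft_force: [0.8, 0.7, -2.8]
grip_width: 0.0134
grasp_force: 58.7
```

```bash
python3 st.py; python3 - <<'E'
from h import *
im,d,c=grab("top");cv2.imwrite("pics/top2.png",cv2.resize(im[150:290,190:360],None,fx=4,fy=4,interpolation=cv2.INTER_CUBIC))
P=cloud(d,c,cam(c));z=P[...,2]
m=(abs(z-.05)<.006);m[:,:230]=0;m[:,340:]=0;m[:150]=0;m[230:]=0
m&=P[...,0]>.5
q=P[m][:,:2].astype(np.float32);print(cv2.minAreaRect(q))
# front edge: per y-bin min x
xs=[];ys=[]
for y in np.arange(-.05,.13,.006):
    b=q[abs(q[:,1]-y)<.003]
    if len(b)>5: xs.append(b[:,0].min());ys.append(y)
print(np.degrees(np.arctan(-np.polyfit(ys,xs,1)[0])),np.polyfit(ys,xs,1))
# tray rim points
m=(z>.012)&(z<.045)&(P[...,0]<.512)&(P[...,0]>.41)&(P[...,1]<.13)&(P[...,1]>-.12)
q=P[m];print(len(q),[cv2.minAreaRect(q[(q[:,2]>lo)&(q[:,2]<hi)][:,:2].astype(np.float32)) for lo,hi in((.012,.022),(.03,.045))])
E
```

```text
15.35 [0.4054 0.0033 0.0012] yaw -175.11 z [ 0.001 -0.001 -1.   ] [ 0.009  0.294 -0.564  0.712 -0.001 -0.076] [ 0.8  0.7 -2.8]
((0.5802178382873535, 0.03607200086116791), (0.10934662073850632, 0.1986888200044632), 5.0881853103637695)
11.666119835171992 [-0.20647344  0.54958045]
30 [((0.4171590805053711, 0.08543094992637634), (0.00041456500184722245, 0.011338157579302788), 4.4796953201293945), ((0.4192882776260376, 0.08450847864151001), (0.0037711155600845814, 0.015675369650125504), 5.48237419128418)]
```

View pics/top2.png

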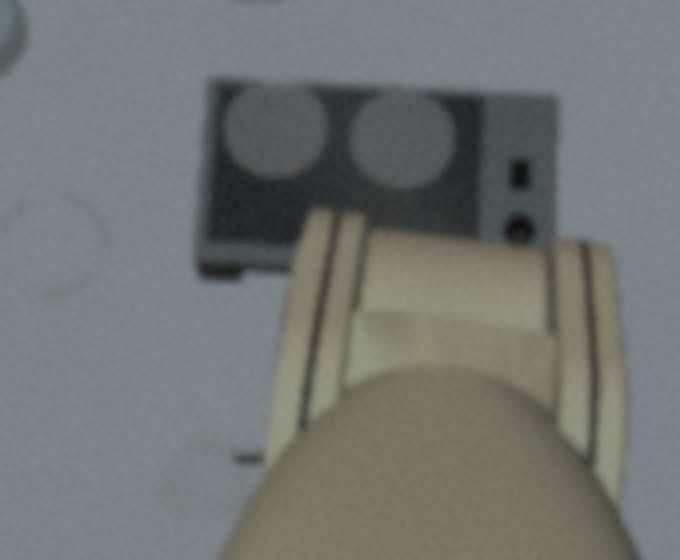

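The tray is parallel to the warmer (4.9° against 4.7–5.1°), 17.7 mm right of centre and 27 mm short of the mouth. The crop shows the warmer, with the arm hiding the tray. Now I'll advance.

{"method": "apply_moves", "body": {"targets": [[[0.1,0.0085,0,0,-1],[0.1,0.0085,0,0,-1],[0.1,0.0085,0,0,-1],[0.1,0.0085,0,0,-1],[0.1,0.0085,0,0,-1],[0.1,0.0085,0,0,-1],[0.1,0.0085,0,0,-1],[0.1,0.0085,0,0,-1]]]}}

```text
clock: 16.07
eef_pos: [0.4382, 0.0062, 0.0012]
tool_rot: [-0.043, 0.999, -0.001, 0.001]
ft_force: [0.1, -0.5, -3.0]
grip_width: 0.013
grasp_force: 58.7
```

{"method": "apply_moves", "body": {"targets": [[[0.06,0.0052,0,0,-1],[0.06,0.0052,0,0,-1],[0.06,0.0052,0,0,-1],[0.06,0.0052,0,0,-1],[0.06,0.0052,0,0,-1],[0.06,0.0052,0,0,-1],[0.06,0.0052,0,0,-1],[0.06,0.0052,0,0,-1]]]}}

```text
clock: 16.73
eef_pos: [0.4571, 0.0078, 0.0012]
tool_rot: [-0.043, 0.999, -0.001, 0.001]
ft_force: [0.1, -0.1, -2.1]
grip_width: 0.0135
grasp_force: 58.7
```

```bash
python3 st.py
```

```text
16.7333 [0.4571 0.0078 0.0012] yaw -175.05 z [ 0.002 -0.002 -1.   ] [ 0.018  0.375 -0.434  0.76  -0.002 -0.068] [ 0.1 -0.1 -2.1]
```

Nose is about 25 mm inside with no contact. On to about 38 mm.

{"method": "apply_moves", "body": {"targets": [[[0.042,0.0036,0,0,-1],[0.042,0.0036,0,0,-1],[0.042,0.0036,0,0,-1],[0.042,0.0036,0,0,-1],[0.042,0.0036,0,0,-1],[0.042,0.0036,0,0,-1],[0.042,0.0036,0,0,-1],[0.042,0.0036,0,0,-1]]]}}

```text
clock: 17.4
eef_pos: [0.4705, 0.0089, 0.0012]
tool_rot: [-0.043, 0.999, -0.001, 0.001]
ft_force: [-0.8, -0.2, -2.6]
grip_width: 0.0134
grasp_force: 58.7
```

{"method": "apply_moves", "body": {"targets": [[[0,0.01,0,0,-1],[-0.0009,0.01,0,0,-1],[-0.0009,0.01,0,0,-1],[-0.0009,0.01,0,0,-1],[-0.0009,0.01,0,0,-1],[-0.0009,0.01,0,0,-1]]]}}

```text
clock: 17.9
eef_pos: [0.4701, 0.0114, 0.0012]
tool_rot: [-0.043, 0.999, -0.001, 0.001]
ft_force: [-0.3, -0.3, -2.6]
grip_width: 0.0131
grasp_force: 58.7
```

```bash
python3 st.py
```

```text
17.9 [0.4701 0.0114 0.0012] yaw -175.05 z [ 0.002 -0.002 -1.   ] [ 0.026  0.395 -0.4    0.774 -0.002 -0.061] [-0.3 -0.3 -2.6]
```

{"method": "apply_moves", "body": {"targets": [[[-0.0009,0.0105,0,0,-1],[-0.0009,0.0105,0,0,-1],[-0.0009,0.0105,0,0,-1],[-0.0009,0.0105,0,0,-1],[-0.0009,0.0105,0,0,-1],[-0.0009,0.0105,0,0,-1]]]}}

```text
clock: 18.4
eef_pos: [0.4699, 0.0139, 0.0012]
tool_rot: [-0.043, 0.999, -0.001, 0.001]
ft_force: [-0.6, -0.2, -1.1]
grip_width: 0.0136
grasp_force: 58.7
```

{"method": "apply_moves", "body": {"targets": [[[-0.0009,0.0105,0,0,-1],[-0.0009,0.0105,0,0,-1],[-0.0009,0.0105,0,0,-1],[-0.0009,0.0105,0,0,-1],[-0.0009,0.0105,0,0,-1],[-0.0009,0.0105,0,0,-1]]]}}

```text
clock: 18.9
eef_pos: [0.4698, 0.0164, 0.0012]
tool_rot: [-0.043, 0.999, -0.001, 0.001]
ft_force: [0.2, 0.4, -2.5]
grip_width: 0.0128
grasp_force: 58.7
```

{"method": "apply_moves", "body": {"targets": [[[-0.0009,0.0105,0,0,-1],[-0.0009,0.0105,0,0,-1],[-0.0009,0.0105,0,0,-1],[-0.0009,0.0105,0,0,-1],[-0.0009,0.0105,0,0,-1],[-0.0009,0.0105,0,0,-1]]]}}

```text
clock: 19.4
eef_pos: [0.4695, 0.0189, 0.0012]
tool_rot: [-0.043, 0.999, -0.001, 0.001]
ft_force: [-0.3, 0.8, -3.0]
grip_width: 0.0137
grasp_force: 58.7
```

{"method": "apply_moves", "body": {"targets": [[[-0.0009,0.0105,0,0,-1],[-0.0009,0.0105,0,0,-1],[-0.0009,0.0105,0,0,-1],[-0.0009,0.0105,0,0,-1],[-0.0009,0.0105,0,0,-1],[-0.0009,0.0105,0,0,-1]]]}}

```text
clock: 19.9
eef_pos: [0.4693, 0.0214, 0.0012]
tool_rot: [-0.043, 0.999, -0.001, 0.001]
ft_force: [0.3, -0.5, -1.3]
grip_width: 0.0128
grasp_force: 58.7
```

{"method": "apply_moves", "body": {"targets": [[[-0.0009,0.0105,0,0,-1],[-0.0009,0.0105,0,0,-1],[-0.0009,0.0105,0,0,-1],[-0.0009,0.0105,0,0,-1],[-0.0009,0.0105,0,0,-1],[-0.0009,0.0105,0,0,-1]]]}}

```text
clock: 20.4
eef_pos: [0.4691, 0.0239, 0.0012]
tool_rot: [-0.043, 0.999, -0.001, 0.001]
ft_force: [-0.1, -0.3, -2.3]
grip_width: 0.0134
grasp_force: 58.7
```

{"method": "apply_moves", "body": {"targets": [[[-0.0009,0.0105,0,0,-1],[-0.0009,0.0105,0,0,-1],[-0.0009,0.0105,0,0,-1],[-0.0009,0.0105,0,0,-1],[-0.0009,0.0105,0,0,-1],[-0.0009,0.0105,0,0,-1]]]}}

```text
clock: 20.9
eef_pos: [0.4689, 0.0265, 0.0012]
tool_rot: [-0.043, 0.999, -0.001, 0.001]
ft_force: [0.5, 0.1, -2.2]
grip_width: 0.0134
grasp_force: 58.7
```

{"method": "apply_moves", "body": {"targets": [[[-0.0009,0.0105,0,0,-1],[-0.0009,0.0105,0,0,-1],[-0.0009,0.0105,0,0,-1],[-0.0009,0.0105,0,0,-1],[-0.0009,0.0105,0,0,-1],[-0.0009,0.0105,0,0,-1]]]}}

```text
clock: 21.4
eef_pos: [0.4687, 0.029, 0.0012]
tool_rot: [-0.043, 0.999, -0.001, 0.001]
ft_force: [-1.0, -0.0, -3.0]
grip_width: 0.0133
grasp_force: 58.7
```

{"method": "apply_moves", "body": {"targets": [[[-0.0009,0.0105,0,0,-1],[-0.0009,0.0105,0,0,-1],[-0.0009,0.0105,0,0,-1],[-0.0009,0.0105,0,0,-1],[-0.0009,0.0105,0,0,-1],[-0.0009,0.0105,0,0,-1]]]}}

```text
clock: 21.9
eef_pos: [0.4685, 0.0315, 0.0012]
tool_rot: [-0.043, 0.999, -0.001, 0.001]
ft_force: [-0.2, -0.6, -2.8]
grip_width: 0.0131
grasp_force: 58.7
```

{"method": "apply_moves", "body": {"targets": [[[-0.0009,0.0105,0,0,-1],[-0.0009,0.0105,0,0,-1],[-0.0009,0.0105,0,0,-1],[-0.0009,0.0105,0,0,-1],[-0.0009,0.0105,0,0,-1],[-0.0009,0.0105,0,0,-1]]]}}

```text
clock: 22.4
eef_pos: [0.4682, 0.034, 0.0012]
tool_rot: [-0.043, 0.999, -0.001, 0.001]
ft_force: [-0.4, -0.2, -2.3]
grip_width: 0.0131
grasp_force: 58.7
```

{"method": "apply_moves", "body": {"targets": [[[-0.0009,0.0105,0,0,-1],[-0.0009,0.0105,0,0,-1],[-0.0009,0.0105,0,0,-1],[-0.0009,0.0105,0,0,-1],[-0.0009,0.0105,0,0,-1],[-0.0009,0.0105,0,0,-1]]]}}

```text
clock: 22.9
eef_pos: [0.4677, 0.0349, 0.0013]
tool_rot: [-0.042, 0.999, -0.003, 0.001]
ft_force: [-2.0, -7.8, 1.1]
grip_width: 0.0131
grasp_force: 59.4
```

Fence contact at y≈0.0345 (−7.8 N), so the tray is about +8 mm off the middle. I'll back off about 1.2 mm from the fence and check.

{"method": "apply_moves", "body": {"targets": [[[0.002,-0.025,0,0,-1],[0.002,-0.025,0,0,-1],[0.002,-0.025,0,0,-1],[0,0,0,0,-1]]]}}

```text
clock: 23.23
eef_pos: [0.4684, 0.034, 0.0012]
tool_rot: [-0.043, 0.999, -0.0, 0.001]
ft_force: [0.3, -0.7, -2.6]
grip_width: 0.0131
grasp_force: 58.7
```

```bash
python3 st.py
```

```text
23.2333 [0.4684 0.034  0.0012] yaw -175.02 z [ 0.002 -0.    -1.   ] [ 0.073  0.394 -0.402  0.773 -0.001 -0.014] [ 0.3 -0.7 -2.6]
```

{"method": "apply_moves", "body": {"targets": [[[0.0015,-0.0175,0,0,-1],[0.022,0.0019,0,0,-1],[0.022,0.0019,0,0,-1],[0.022,0.0019,0,0,-1],[0.022,0.0019,0,0,-1],[0.022,0.0019,0,0,-1],[0.022,0.0019,0,0,-1],[0.022,0.0019,0,0,-1]]]}}

```text
clock: 23.9
eef_pos: [0.4746, 0.0334, 0.0012]
tool_rot: [-0.043, 0.999, -0.001, 0.001]
ft_force: [-0.3, 0.0, -2.3]
grip_width: 0.0134
grasp_force: 58.7
```

{"method": "apply_moves", "body": {"targets": [[[0.011,0.00095,0,0,-1],[0.011,0.00095,0,0,-1],[0.011,0.00095,0,0,-1],[0.011,0.00095,0,0,-1],[0.011,0.00095,0,0,-1],[0.011,0.00095,0,0,-1]]]}}

```text
clock: 24.4
eef_pos: [0.4771, 0.0336, 0.0012]
tool_rot: [-0.043, 0.999, -0.001, 0.001]
ft_force: [0.5, 0.4, -2.2]
grip_width: 0.0132
grasp_force: 58.7
```

{"method": "apply_moves", "body": {"targets": [[[0.011,0.00095,0,0,-1],[0.011,0.00095,0,0,-1],[0.011,0.00095,0,0,-1],[0.011,0.00095,0,0,-1],[0.011,0.00095,0,0,-1],[0.011,0.00095,0,0,-1]]]}}

```text
clock: 24.9
eef_pos: [0.4798, 0.0338, 0.0012]
tool_rot: [-0.043, 0.999, -0.001, 0.001]
ft_force: [-0.0, 0.2, -1.2]
grip_width: 0.0132
grasp_force: 58.7
```

{"method": "apply_moves", "body": {"targets": [[[0.011,0.00095,0,0,-1],[0.011,0.00095,0,0,-1],[0.011,0.00095,0,0,-1],[0.011,0.00095,0,0,-1],[0.011,0.00095,0,0,-1],[0.011,0.00095,0,0,-1]]]}}

```text
clock: 25.4
eef_pos: [0.4824, 0.034, 0.0012]
tool_rot: [-0.043, 0.999, -0.001, 0.001]
ft_force: [-0.5, -0.5, -2.6]
grip_width: 0.0134
grasp_force: 58.7
```

Depth is about 52 mm with no contact.

{"method": "apply_moves", "body": {"targets": [[[0.011,0.00095,0,0,-1],[0.011,0.00095,0,0,-1],[0.011,0.00095,0,0,-1],[0.011,0.00095,0,0,-1],[0.011,0.00095,0,0,-1],[0.011,0.00095,0,0,-1],[0.011,0.00095,0,0,-1]]]}}

```text
clock: 25.98
eef_pos: [0.4855, 0.0343, 0.0012]
tool_rot: [-0.043, 0.999, -0.001, 0.001]
ft_force: [0.7, 0.2, -3.1]
grip_width: 0.013
grasp_force: 58.7
```

Past the right guide's start and free. A bit faster for 10 mm, then slow to the stop.

{"method": "apply_moves", "body": {"targets": [[[0.016,0.0014,0,0,-1],[0.016,0.0014,0,0,-1],[0.016,0.0014,0,0,-1],[0.016,0.0014,0,0,-1],[0.016,0.0014,0,0,-1],[0.016,0.0014,0,0,-1],[0.016,0.0014,0,0,-1],[0.016,0.0014,0,0,-1]]]}}

```text
clock: 26.65
eef_pos: [0.4907, 0.0347, 0.0012]
tool_rot: [-0.043, 0.999, -0.001, 0.001]
ft_force: [0.4, 0.2, -2.6]
grip_width: 0.0132
grasp_force: 58.7
```

{"method": "apply_moves", "body": {"targets": [[[0.011,0.00095,-0.002,0,-1],[0.011,0.00095,-0.002,0,-1],[0.011,0.00095,-0.002,0,-1],[0.011,0.00095,-0.002,0,-1],[0.011,0.00095,-0.002,0,-1],[0.011,0.00095,-0.002,0,-1],[0.011,0.00095,-0.002,0,-1],[0.011,0.00095,-0.002,0,-1]]]}}

```text
clock: 27.32
eef_pos: [0.4942, 0.035, 0.0006]
tool_rot: [-0.043, 0.999, -0.001, 0.001]
ft_force: [0.9, 0.3, -2.3]
grip_width: 0.0133
grasp_force: 58.7
```

{"method": "apply_moves", "body": {"targets": [[[0.01,0.00085,0,0,-1],[0.01,0.00085,0,0,-1],[0.01,0.00085,0,0,-1],[0.01,0.00085,0,0,-1],[0.01,0.00085,0,0,-1],[0.01,0.00085,0,0,-1]]]}}

```text
clock: 27.82
eef_pos: [0.4966, 0.0352, 0.0006]
tool_rot: [-0.043, 0.999, -0.001, 0.001]
ft_force: [0.7, 0.1, -2.7]
grip_width: 0.0133
grasp_force: 58.7
```

{"method": "apply_moves", "body": {"targets": [[[0.01,0.00085,0,0,-1],[0.01,0.00085,0,0,-1],[0.01,0.00085,0,0,-1],[0.01,0.00085,0,0,-1]]]}}

```text
clock: 28.15
eef_pos: [0.4982, 0.0354, 0.0006]
tool_rot: [-0.043, 0.999, -0.001, 0.001]
ft_force: [0.7, 0.2, -3.3]
grip_width: 0.0135
grasp_force: 58.7
```

{"method": "apply_moves", "body": {"targets": [[[0.01,0.00085,0,0,-1],[0.01,0.00085,0,0,-1],[0.01,0.00085,0,0,-1],[0.01,0.00085,0,0,-1]]]}}

```text
clock: 28.48
eef_pos: [0.4998, 0.0355, 0.0006]
tool_rot: [-0.043, 0.999, -0.001, 0.001]
ft_force: [0.4, 0.7, -1.8]
grip_width: 0.0136
grasp_force: 58.7
```

{"method": "apply_moves", "body": {"targets": [[[0.01,0.00085,0,0,-1],[0.01,0.00085,0,0,-1],[0.01,0.00085,0,0,-1],[0.01,0.00085,0,0,-1]]]}}

```text
clock: 28.82
eef_pos: [0.5013, 0.0357, 0.0006]
tool_rot: [-0.043, 0.999, -0.001, 0.001]
ft_force: [0.3, 0.5, -3.1]
grip_width: 0.013
grasp_force: 58.7
```

{"method": "apply_moves", "body": {"targets": [[[0.009,0.0008,0,0,-1],[0.009,0.0008,0,0,-1],[0.009,0.0008,0,0,-1],[0.009,0.0008,0,0,-1]]]}}

```text
clock: 29.15
eef_pos: [0.5024, 0.0358, 0.0005]
tool_rot: [-0.043, 0.999, -0.001, 0.0]
ft_force: [-2.0, 0.0, -2.2]
grip_width: 0.0129
grasp_force: 58.8
```

{"method": "apply_moves", "body": {"targets": [[[0.009,0.0008,0,0,-1],[0.009,0.0008,0,0,-1]]]}}

```text
clock: 29.32
eef_pos: [0.5024, 0.0358, 0.0005]
tool_rot: [-0.043, 0.999, -0.001, -0.0]
ft_force: [-4.1, 0.3, 0.4]
grip_width: 0.0132
grasp_force: 59.2
```

Front plate is on the warmer's front: the tray stopped at x=0.5024 with −4 N. Release and rise straight up.

{"method": "apply_moves", "body": {"targets": [[[0,0,0,0,-0.4],[0,0,0,0,0.1],[0,0,0,0,0.1],[0,0,0,0,0.1],[0,0,0,0,0.1],[0,0,0,0,0.1],[-0.01,0,0.05,0,0.1],[-0.02,0,0.1,0,0.1]]]}}

```text
clock: 29.98
eef_pos: [0.5019, 0.0358, 0.0064]
tool_rot: [-0.043, 0.999, -0.001, 0.0]
ft_force: [0.8, 0.1, -0.3]
grip_width: 0.0467
grasp_force: 0.0
```

{"method": "apply_moves", "body": {"targets": [[[-0.05,0,0.3,0,0.1],[-0.05,0,0.4,0,0.1],[-0.05,0,0.5,0,0.1],[-0.1,0,0.5,0,0.1],[-0.1,0,0.5,0,0.1],[-0.1,0,0.5,0,0.1],[0,0,0,0,0.1],[0,0,0,0,0.1]]]}}

```text
clock: 30.65
eef_pos: [0.4853, 0.0359, 0.1161]
tool_rot: [-0.043, 0.999, -0.001, 0.003]
ft_force: [-1.1, 0.1, -0.0]
grip_width: 0.0468
grasp_force: 0.0
```

```bash
python3 st.py; python3 - <<'E'
from h import *
o=get_obs();im,d,c=grab("wrist");T=cam(c,o);P=cloud(d,c,T);np.savez("w5.npz",P=P);cv2.imwrite("pics/w5.png",im)
z=P[...,2];m=(z>.046)&(z<.054)&(abs(P[...,1]-.036)<.015)&(P[...,0]<.512)
print(m.sum(),cv2.minAreaRect(P[m][:,:2].astype(np.float32)))
E
```

```text
30.65 [0.4853 0.0359 0.1161] yaw -175.05 z [ 0.005 -0.002 -1.   ] [ 0.075  0.279 -0.214  1.073 -0.002 -0.011] [-1.1  0.1 -0. ]
747 ((0.4992215931415558, 0.03701372444629669), (0.0259466003626585, 0.013407298363745213), 4.139039039611816)
```

View pics/w5.png

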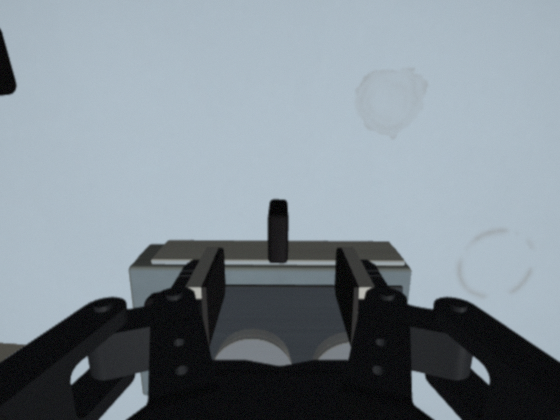

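The picture shows the plate lying along the warmer's front (plate v≈242–263, warmer edge v≈265). I'll check the gap numerically before handing in.

```bash
python3 - <<'E'
from h import *
P=np.load("w5.npz")["P"].copy();t=np.radians(4.9)
x=(P[...,0]-.58)*np.cos(t)+(P[...,1]-.036)*np.sin(t);y=-(P[...,0]-.58)*np.sin(t)+(P[...,1]-.036)*np.cos(t);z=P[...,2]
def per(zl,zh,sl):
    r=[]
    for yb in sl:
        m=(abs(y-yb)<.004)&(z>zl)&(z<zh)&(x<-.03)&(x>-.09);r.append((round(yb,3),m.sum(),(np.percentile(x[m],[3,50,97])*1e3).round(1) if m.any() else None))
    return r
for a in((.008,.036),(.040,.044),(.048,.053)):
    print(a);[print(*r) for r in per(*a,(-.07,-.05,.05,.07,.085,.095))]
E
```

```text
(0.008, 0.036)
-0.07 151 [-57.9 -57.4 -56.9]
-0.05 135 [-57.8 -57.3 -56.8]
0.05 106 [-57.3 -56.9 -56.5]
0.07 147 [-57.4 -56.8 -56.3]
0.085 149 [-57.2 -56.7 -56.2]
0.095 109 [-57.1 -56.6 -56.1]
(0.04, 0.044)
-0.07 91 [-57.8 -55.2 -52.4]
-0.05 9 [-57.7 -57.4 -56.8]
0.05 21 [-57.  -54.9 -52.2]
0.07 7 [-57.2 -56.5 -56. ]
0.085 95 [-56.8 -54.5 -52. ]
0.095 76 [-56.8 -53.7 -51.6]
(0.048, 0.053)
-0.07 1 [-48. -48. -48.]
-0.05 0 None
0.05 36 [-40.6 -35.  -30.3]
0.07 0 None
0.085 15 [-41.  -40.1 -39.4]
0.095 29 [-40.8 -39.  -36.4]
```

```bash
python3 -c "
from h import *
print(order.job_done())"
```

```text
the job is handed in; nothing more can be done
None
```

The job is handed in, result not reported: the tray is released in the bay with its front plate flush on the warmer (no gap in the last camera check, ~8 N peak force felt at the wrist), and the beaker and timer were not approached.

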